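# Unlock the index head and crank it to the pointer

## Task

Unlock the index head: slide its lock pin all the way back out of the bore in the handwheel and lay the pin's handle over sideways into the notch in the guide, so that the pin stays parked there. Then crank the handwheel until its upright crank handle stands exactly in line with the steel pointer on the rim of the head, leave the pin parked, and do not shift or knock over the things lying around.

Things in the scene. Friction and masses are not known exactly. Their poses are not given: they have to be found in the camera images.
- index_head: Index head, fixed to the bench: a red drum (210 diameter, 30 high) under a flat handwheel, and a dark steel guide (39 wide, 62 high) from y=90 to 240 along the head's +y. Origin on the wheel's axis at bench level, z up. The guide's bore (axis at x=0, height 46) holds the lock pin; a slot in its top, 16 wide, from y=125 to 213, lets the pin's handle slide.
- notch (a point): Middle of the floor of the side notch: at the slot's rear end the guide's wall on the head's -x side is cut down to height 38 from y=193 to 213 (20 wide). Drawn back against the slot's end (pin origin at head y=207) the pin can roll a quarter turn, so that its handle lies level in the notch, pointing to head -x.
- lock_pin: Steel lock pin, loose in the guide: a rod 16 in diameter, 135 long, with an upright handle. Origin on the rod's axis under the handle; nose 85 towards -y, tail 50 towards +y, handle along the pin's own +z. It starts upright at head y=137 to 149, its nose in a bored lug (y=45 to 82, height 33 to 60) under the wheel's rim, which locks the wheel.
- pin_grip (a point): Middle of the dark grip of the pin's handle, 43 from the rod's axis. The grip is 18 in diameter and reaches from 24 to 62 from the axis (top 108 above the bench when upright); below it is a 12 diameter post.
- handwheel (a joint): Angle of the handwheel about its vertical axis, rad, 0 at the start, positive anticlockwise seen from above, free both ways (over a full turn) once the pin is out; stiff enough to stay where left. The aluminium disc is 160 in diameter, its top 72 above the bench.
- crank (a point): Middle of the upright black crank handle on the disc (26 diameter, from 76 to 125 above the bench, free to spin), 60 from the wheel's axis; this point is 100 above the bench. At joint 0 it is on the head's +y side, towards the guide.
- pointer: Small fixed steel pointer bracket on the drum outside the disc (24 wide, top 82 above the bench, 84 to 103 from the axis) with a tip towards the wheel. Origin on the wheel's axis at bench level; own +x points from the axis out through the pointer's tip, so in line means the crank handle lies on this +x line.
- glue_bottle: Bystander: white bottle with red cap, 60 diameter, 160 tall, upright, beyond the handwheel on the side away from the guide; origin under its base
- offcut: Bystander: pale wood offcut 110 x 45 x 22, flat on the bench on the robot's side of the handwheel; origin under its middle
- dowel_block: Bystander: pale wood block 60 x 90 x 45 lying beside the guide on the side away from the notch; origin under its middle
- screwdriver: Bystander: black-handled screwdriver, 190 long, lying on the notch side of the guide, up to 35 high; origin mid-underside
- screw_tin: Bystander: plain metal tin, 72 diameter, 75 tall, upright in the corner between handwheel and guide on the side away from the notch; origin under its base
- bench_brush: Bystander: hand brush, 200 long, lying on the bench on the side of the handwheel away from the guide; origin mid-underside
- try_square: Bystander: try square, dark wood stock 20 x 110 x 18 with a steel blade 140 long, flat on the bench past the tail end of the guide; origin under the stock's middle
Mind the look-alikes: they are no part of the job. What is shaped like the lock_pin but orange is not meant.

How it is judged:
On the way, in this order (a step that is already met when the one before it is completed fails the run):
1. the lock pin is drawn back clear of the handwheel's lug (y of lock_pin in the frame of index_head above 0.17 m), for 0.05 s.
2. the pin is parked: its handle lies over in the side notch (angle between lock_pin's own z axis and vertical between 1.25 and 1.9 rad and y of lock_pin in the frame of index_head between 0.194 and 0.212 m), for 0.2 s.
3. the crank handle stands in line with the pointer (y of crank in the frame of pointer between -0.005 and 0.005 m and x of crank in the frame of pointer above 0.03 m), for 0.2 s.
At the end, for the whole second after the job is handed in: The pin is parked in the side notch (its handle 72 to 109 degrees from upright, its origin at head y=194 to 212 mm), the crank handle's axis is within 5 mm of the pointer's line on the pointer's side, and pin and wheel are at rest (all of step 2 and all of step 3 and linear speed of lock_pin below 0.02 m/s and velocity of joint handwheel between -0.05 and 0.05 rad/s); the robot touches nothing.
It fails at once if a bystander is shifted by more than 25 mm or knocked over (distance of any of glue_bottle, offcut, dowel_block, screwdriver, screw_tin, bench_brush, try_square from where it was at the start of the episode above 0.025 m or angle between any of glue_bottle, offcut, dowel_block, screw_tin, try_square's own z axis and vertical above 0.5 rad).
It also fails if it takes over 54 s, if anything falls off the work surface, if the arm or the gripper's body presses on something with over 40 N, if the wrist force passes 120 N, or if a joint passes its speed limit or range.

## Robot

A 6-joint arm with a two-finger parallel gripper is mounted at the origin on the work surface. World frame = base frame: x ahead of the robot, y to its left, z up, the work surface at z = 0. Lengths are in m, angles in rad, forces in N, time in s.
With the tool pointing down it reaches from about 0.375 to 0.9 m from the base axis. Payload 3.1 kg.
Tool frame: the origin (TCP) lies at the very end of the fingers, on their centre line; the grasp point (between the pads) lies 19 mm behind it; z points along the fingers, y is the line along which they close (so a half turn about z gives the same grasp; the last joint's range is limited). The gripper opens to 85 mm and grips with 20 to 120 N. Pads are 22 mm wide; open, the fingers measure 114 mm over their backs; the gripper's body (76 mm by 85 mm) begins 54 mm behind the grasp point. The pads swing forward as they close: fully open they stand 13 mm farther back than shut.
Start: joints at [1.123, 0.527, 1.433, -0, 1.181, -0.178], TCP at [0.167, 0.602, 0.2] pointing down, gripper open.
Joint ranges: [-3.08, 3.08], [-0.75, 2.2], [0.22, 2.44], [-1.43, 4.57], [0, 2.65], [-2.85, 2.85]. Speed limits (rad/s): [2.79, 2.79, 3.14, 3.14, 3.14, 3.14].

## Interface

Orientations are given as a unit quaternion [w, x, y, z].
In Python, from station import r gives the robot as it stands.
- The arm moves only by the tool arm_command, never from a script. Its argument "series" is a list of rows, each an object with "hand": the opening, from 0 (shut) to 1 (fully open); "translation": the shift along the world's x, y, z in mm, a list of three; "turn": the turn about the world's z in degrees. A call has 1 to 10 rows; each row is the pose to reach, as a shift and turn from the pose commanded when the call began; what a row does not reach only later rows make up. A row lasts 1/10 s, in which the tool goes at most 50 mm and 8.59 degrees, less where a joint would pass 70% of its speed; a pose out of reach is approached as far as the arm can. A call with a gripper value outside its range is refused whole. The fingers move at their own pace and stop on an object; "squeeze" is the grip in N (left out, the last holds). Time passes only in rows, so rows that repeat a pose let the fingers close. It gives the time, the measured TCP pose, the force, the opening and the grip force at its end, in the units of the state.
- r.state(): the state, without advancing time (a new reading comes with each control period).
- r.camera(name): name is "side" or "top" or "wrist"; returns a dict with "color" (480x640x3 uint8, blue, green, red), "vfov" (degrees; the focal length in pixels is half the picture's height over the tangent of half this angle, whatever the lens; pixels are square), "cx", "cy" (the principal point, pixels), "R" (3x3) and "t" (3): a world point X has camera coordinates R X + t; the wrist camera has in their place "tool_from_camera" (4x4, takes a point from camera to tool coordinates, whose origin is the TCP and whose axes are the flange's). Camera axes: x right, y down, z forward; pixel columns grow to the right and rows downward; lengths in m; the calibration is good to about 2 mm. A picture is of the moment at which its call begins: read the wrist's pose just before it. There is no depth.
- r.finish_job(): hands the job in; it is judged then, once.
Trained networks look in a picture, given as the dict that the camera call returned (one of the last four; its "shot" number tells which), for a name from the list of things; names that differ only in an ending like _2 or _b are one class to them, and where a whole thing is asked for, a point or a joint stands for the part that bears it (a point fixed in the world has none). Each returns a list of dicts, best first, with "confidence" (0 to 1); they miss things now and then, are a little off and sometimes report something else, mostly with a low value. They report only what shows in the picture. A call takes as long as a camera call. They do not tell look-alikes from the thing itself.
- r.boxes_of(label, picture): "location" ([x, y, z] in m, in world coordinates, good to about 4 mm: the middle of the surface that is visible of it).
The state is a dict: "t": time; "q": joint angles; "qvel": joint speeds; "effort": joint torques, N m; "eef_pos": TCP position; "tcp_rot": TCP orientation; "force": force on the tool from outside, world axes, zero at the start; "ft_torque": the same for the moment, N m; "finger_gap": finger opening in m; "grasp_force": force on a finger pad.
Only numpy, scipy, OpenCV 4.12 (cv2) and the standard library are available. Lean on these libraries where they do the work, as an engineer would, in place of code of your own. Each camera call takes 0.05 s, during which the arm holds its last target. There are 200 camera calls.

## Working session

There is one attempt and no reset: what is moved stays moved. The work goes in short steps, Python scripts to look and compute and a tool call to move; the robot and the scene stay as the last step left them, time stands still between calls to the robot, and variables do not carry over. Pictures are saved under pics/ and viewed, at most 10 in all, crops included, and the job is handed in when it is done.

Besides the shell and the picture viewer there is one more tool, called by a JSON object that holds its "fn" and its "kwargs", one argument or row to a line. arm_command: Moves the arm, as the interface text tells. Its arguments: {"type":"object","properties":{"series":{"type":"array"},"squeeze":{"type":"number"}},"required":["series"]}

```bash
ls; mkdir -p pics; python3 - <<'E'
from station import r
import cv2,numpy as np
for n in("top","side"):
    p=r.camera(n); cv2.imwrite(f"pics/{n}0.png",p["color"])
    print(n,p["vfov"],p["cx"],p["cy"],np.round(p["R"],4).tolist(),np.round(p["t"],4).tolist())
    for l in("lock_pin","pin_grip","crank","handwheel","pointer","index_head","notch","screwdriver","screw_tin","dowel_block"):
        try: print(l,[(np.round(b["location"],3).tolist(),round(b["confidence"],2)) for b in r.boxes_of(l,p)][:4])
        except Exception as e: print(l,e)
s=r.state();print(s["t"],s["eef_pos"],s["tcp_rot"])
E
```

```text
pics
top 45.419424165031835 322.4246176235695 226.28872412234028 [[0.0085, -0.9998, -0.0177], [-0.993, -0.0064, -0.1181], [0.118, 0.0185, -0.9928]] [0.0512, 0.5834, 1.1343]
lock_pin [([0.595, -0.012, 0.053], 0.75), ([0.444, 0.19, 0.019], 0.63), ([0.358, -0.187, 0.024], 0.33)]
pin_grip [([0.446, 0.184, 0.017], 0.97), ([0.597, -0.011, 0.053], 0.73), ([0.628, 0.412, 0.015], 0.61)]
crank [([0.544, -0.15, 0.068], 0.82)]
handwheel [([0.545, -0.154, 0.068], 0.78)]
pointer [([0.69, -0.104, 0.074], 0.56), ([0.707, 0.016, 0.041], 0.35)]
index_head [([0.557, -0.127, 0.06], 0.96), ([0.543, -0.154, 0.068], 0.2)]
notch [([0.558, -0.13, 0.062], 0.79)]
screwdriver [([0.359, -0.187, 0.023], 0.61)]
screw_tin [([0.692, -0.102, 0.077], 0.77), ([0.558, -0.129, 0.063], 0.49)]
dowel_block [([0.706, 0.016, 0.041], 0.83)]
side 43.067535382806376 325.4038951193974 235.32620372998517 [[-0.9444, -0.3284, 0.0187], [-0.264, 0.723, -0.6385], [0.1961, -0.6079, -0.7694]] [0.5511, 0.1596, 1.2979]
lock_pin [([0.454, 0.196, 0.016], 0.96), ([0.625, 0.422, 0.012], 0.96), ([0.598, -0.009, 0.061], 0.57), ([0.452, -0.038, 0.017], 0.52)]
pin_grip [([0.63, 0.417, 0.017], 0.57), ([0.454, 0.194, 0.015], 0.56), ([0.6, -0.004, 0.055], 0.54), ([0.464, -0.313, 0.02], 0.41)]
crank [([0.548, -0.138, 0.07], 0.93)]
handwheel [([0.544, -0.134, 0.074], 0.67)]
pointer [([0.599, -0.067, 0.073], 0.53), ([0.644, -0.316, 0.087], 0.22)]
index_head [([0.555, -0.092, 0.056], 0.63)]
notch [([0.558, -0.09, 0.056], 0.77)]
screwdriver [([0.458, -0.04, 0.02], 0.76)]
screw_tin []
dowel_block [([0.709, 0.032, 0.046], 0.73)]
1.1 [0.16655264 0.60240267 0.19983952] [3.60006923e-06 1.34503258e-01 9.90913151e-01 3.58246860e-05]
```

View pics/top0.png

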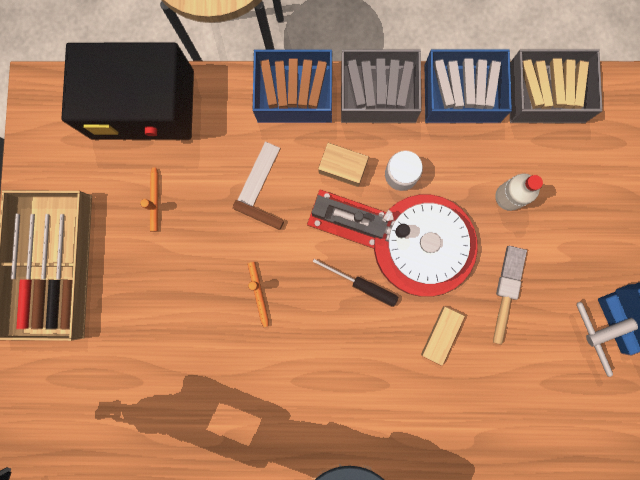

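View pics/side0.png

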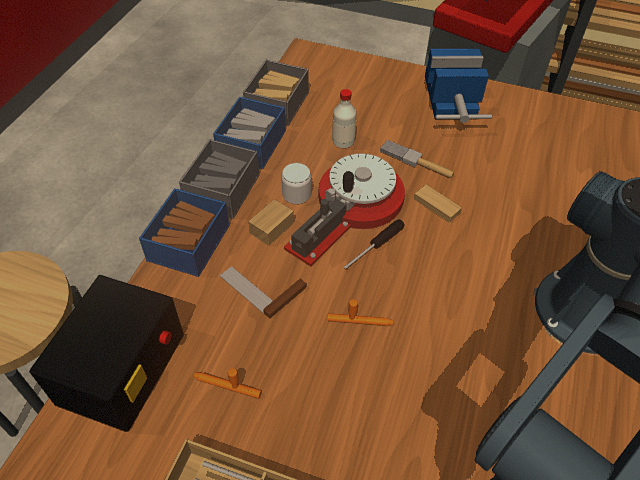

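The top picture shows the head's wheel at about (430,243), its crank at (402,231), and the guide running left to (312,205). Candidates for the lock pin:
- Orange pins at top (152,203) and (258,290): look-alikes, not wanted.
- Steel pin in the guide at about (362,216): the one described. I'll check it in a close crop.

```bash
python3 - <<'E'
import cv2,numpy as np
a=cv2.imread("pics/top0.png")[180:300,300:490]; b=cv2.imread("pics/side0.png")[140:270,275:415]
a=cv2.resize(a,None,fx=2.5*1.6/1.9*1.0,fy=2.5*1.6/1.9,interpolation=cv2.INTER_CUBIC)
a=cv2.resize(a,(400,253));
A=cv2.resize(cv2.imread("pics/top0.png")[185:300,300:485],None,fx=4.3,fy=4.3,interpolation=cv2.INTER_CUBIC)
cv2.imwrite("pics/topc.png",A)
cv2.imwrite("pics/sidec.png",cv2.resize(b,None,fx=4.5,fy=4.5,interpolation=cv2.INTER_CUBIC))
E
```

```text
(no output)
```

View pics/topc.png

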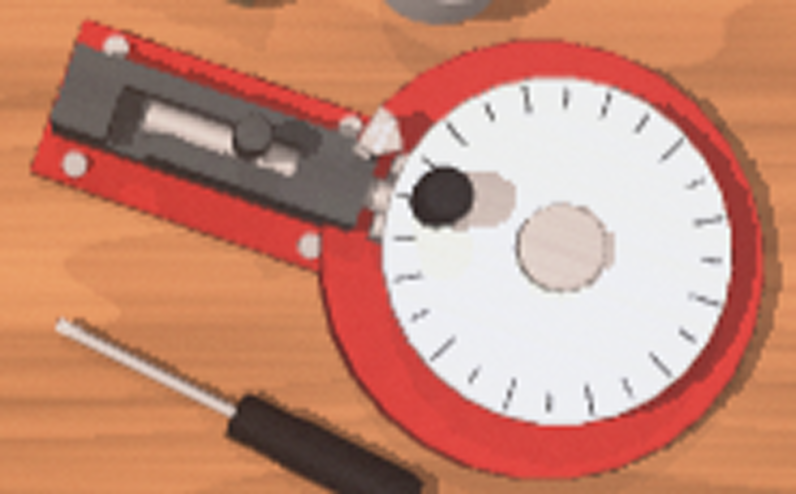

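View pics/sidec.png

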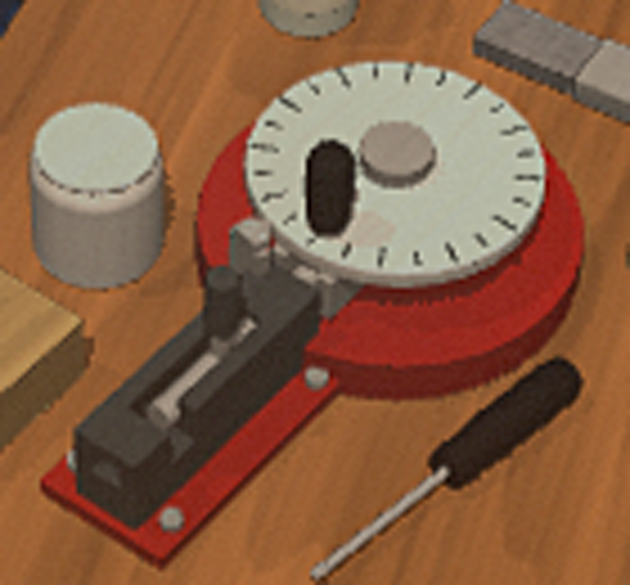

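The close crop confirms the choice. The steel pin sits in the guide with its dark grip at topc (252,133). The crank is at (442,196), and the pointer at (380,135) is clockwise of it. Next I'll fit the poses.

```bash
cat > h.py <<'E'
import numpy as np,cv2
from scipy.optimize import least_squares
def ray(p,px,z):
    f=240/np.tan(np.radians(p["vfov"]/2)); px=np.atleast_2d(px).astype(float)
    d=np.c_[(px[:,0]-p["cx"])/f,(px[:,1]-p["cy"])/f,np.ones(len(px))]@p["R"]; c=-p["R"].T@p["t"]
    return c+d*((z-c[2])/d[:,2])[:,None]
def proj(p,X):
    f=240/np.tan(np.radians(p["vfov"]/2)); c=np.atleast_2d(X)@np.array(p["R"]).T+p["t"]
    return np.c_[f*c[:,0]/c[:,2]+p["cx"],f*c[:,1]/c[:,2]+p["cy"]]
def blob(m,near):
    n,l,s,c=cv2.connectedComponentsWithStats(m.astype(np.uint8))
    i=min((i for i in range(1,n) if s[i][4]>15),key=lambda i:np.hypot(*(c[i]-near))); return l==i,c[i]
def wheel(p,guess):
    im=p["color"].astype(int); m=(im.min(2)>185)
    m,_=blob(m,guess); cs,_=cv2.findContours(m.astype(np.uint8),0,1)
    h=cv2.convexHull(cs[0])[:,0]; X=ray(p,h,.072)[:,:2]
    s=least_squares(lambda v:np.hypot(*(X-v[:2]).T)-v[2],[*X.mean(0),.08],loss='soft_l1',f_scale=.001); return s.x
E
python3 - <<'E'
from h import *; from station import r
p=r.camera("top"); p["R"]=np.array(p["R"]);p["t"]=np.array(p["t"])
w=wheel(p,(432,255)); print("wheel",w)
tc=lambda x,y:(x/4.3+300,y/4.3+185)
im=p["color"].astype(int); m=im.max(2)<55
b,c=blob(m,tc(442,196)); print("crank blob",c,b.sum())
C=ray(p,tc(441,197),.125)[0]; G=ray(p,tc(252,130),.108)[0]
print("crank",C,"grip",G)
for n,X in(("crank",C),("grip",G)): d=X[:2]-w[:2];print(n,np.hypot(*d),np.degrees(np.arctan2(d[1],d[0])))
# guide top rear corners & sides, z=.062 ; base corners z~.0 
for q in((80,45),(52,133),(352,228)):print(q,ray(p,tc(*q),.062)[0])
for q in((380,135),(383,108),(357,152),(402,150)):
    X=ray(p,tc(*q),.082)[0];d=X[:2]-w[:2];print("ptr",q,np.hypot(*d),np.degrees(np.arctan2(d[1],d[0])))
s=r.state(); x,y,z=s["tcp_rot"][1:];print("toolyaw(y axis)",np.degrees(np.arctan2(1-2*(x*x+z*z),2*(x*y-s["tcp_rot"][0]*z))))
# black/gray wheel red-drum check via side cam
E
```

```text
wheel [ 0.54780822 -0.1541775   0.0788275 ]
crank blob [499.29411765  79.94117647] 34
crank [ 0.56475626 -0.09643657  0.125     ] grip [ 0.59609663 -0.01484996  0.108     ]
crank 0.06017682307185689 73.64205806490362
grip 0.1474582462328215 70.88460734453008
(80, 45) [0.6419929  0.06324532 0.062     ]
(52, 133) [0.6005093  0.07586339 0.062     ]
(352, 228) [ 0.55714029 -0.06303631  0.062     ]
ptr (380, 135) 0.09429564051612761 58.0093878161244
ptr (383, 108) 0.10030462503950399 51.545749357023624
ptr (357, 152) 0.09976675585338357 65.04593651897954
ptr (402, 150) 0.08224657328463954 58.3677462915164
toolyaw(y axis) 74.5427121678178
```

{"fn": "arm_command", "kwargs": {
  "series": [
    {"translation":[28,-41,0],"turn":0,"hand":0.5},
    {"translation":[57,-82,0],"turn":0,"hand":0.5},
    {"translation":[85,-123,0],"turn":0,"hand":0.5},
    {"translation":[114,-164,0],"turn":0,"hand":0.5},
    {"translation":[142,-205,0],"turn":0,"hand":0.5},
    {"translation":[171,-246,0],"turn":0,"hand":0.5},
    {"translation":[200,-288,0],"turn":0,"hand":0.5},
    {"translation":[228,-329,0],"turn":0,"hand":0.5},
    {"translation":[256,-370,0],"turn":-1,"hand":0.5},
    {"translation":[285,-411,0],"turn":-2.5,"hand":0.5}
  ]
}}

```text
t: 2.15
eef_pos: [0.4521, 0.1902, 0.2002]
tcp_rot: [0.0, 0.157, 0.988, 0.0]
force: [0.5, 0.3, 0.1]
finger_gap: 0.0424
grasp_force: 0.0
```

{"fn": "arm_command", "kwargs": {
  "series": [
    {"translation":[28,-41,0],"turn":0,"hand":0.5},
    {"translation":[57,-82,0],"turn":0,"hand":0.5},
    {"translation":[85,-123,0],"turn":0,"hand":0.5},
    {"translation":[114,-164,-10],"turn":0,"hand":0.5},
    {"translation":[143,-206,-30],"turn":0,"hand":0.5},
    {"translation":[143,-206,-40],"turn":0,"hand":0.5},
    {"translation":[143,-206,-40],"turn":0,"hand":0.5}
  ]
}}

```text
t: 2.85
eef_pos: [0.5931, -0.0151, 0.1576]
tcp_rot: [-0.002, 0.157, 0.988, 0.0]
force: [-0.4, 0.9, -0.2]
finger_gap: 0.0425
grasp_force: 0.0
```

```bash
python3 - <<'E'
from h import *; from station import r
from scipy.spatial.transform import Rotation as Ro
s=r.state(); p=r.camera("wrist"); cv2.imwrite("pics/w1.png",p["color"])
q=s["tcp_rot"]; T=np.eye(4);T[:3,:3]=Ro.from_quat([q[1],q[2],q[3],q[0]]).as_matrix();T[:3,3]=s["eef_pos"]
W=T@np.array(p["tool_from_camera"]); R=W[:3,:3].T; p["R"]=R;p["t"]=-R@W[:3,3]
print(T[:3,:3].round(3).tolist(), s["eef_pos"])
np.savez("w1.npz",R=p["R"],t=p["t"],vfov=p["vfov"],cx=p["cx"],cy=p["cy"])
for l in("pin_grip","lock_pin","pointer","crank"): print(l,[(np.round(b["location"],4).tolist(),round(b["confidence"],2)) for b in r.boxes_of(l,p)][:3])
E
```

```text
[[-0.95, 0.311, -0.004], [0.311, 0.95, 0.001], [0.005, -0.0, -1.0]] [ 0.59306805 -0.01511422  0.15761462]
pin_grip [([0.4895, 0.1962, 0.0105], 0.69), ([0.5921, -0.0103, 0.0536], 0.56)]
lock_pin [([0.5939, -0.0101, 0.0512], 0.97), ([0.4929, 0.1973, 0.0126], 0.93)]
pointer [([0.5969, -0.0672, 0.0843], 0.85)]
crank []
```

View pics/w1.png

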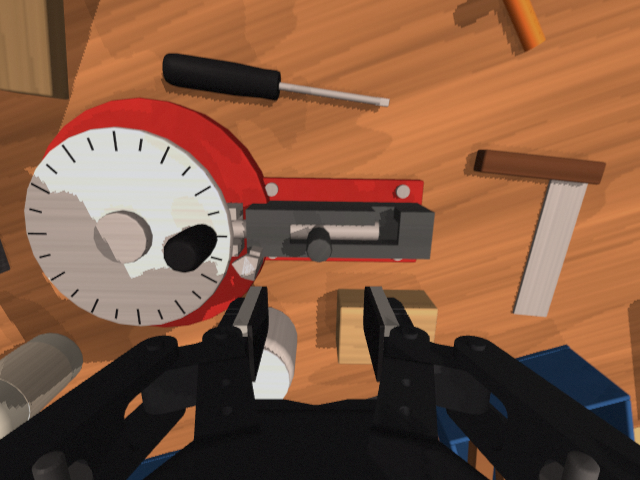

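The wrist view shows the grip top at about (319,248), the pointer at (246,264) and the guide aligned with the tool. I'll measure from these.

```bash
python3 - <<'E'
from h import *
p=dict(np.load("w1.npz")); im=cv2.imread("pics/w1.png")
w=np.array([.5478,-.1542])
P=lambda n,q,z:print(n,ray(p,q,z)[0].round(4), (lambda d:(np.hypot(*d).round(4),np.degrees(np.arctan2(d[1],d[0])).round(1)))(ray(p,q,z)[0][:2]-w))
P("grip",(319,249),.108)
P("guide rear",(433,235),.062);P("rear+x",(432,259),.062);P("rear-x",(434,211),.062)
P("front-x",(246,211),.062);P("front+x",(253,259),.062)
P("crank top",(194,241),.125); P("hub",(123,237),.08)
m=cv2.inRange(im,(150,150,150),(255,255,255))
h=np.array([(25,215),(113,127),(231,225),(140,325),(60,143),(55,293),(200,165)])
X=ray(p,h,.072)[:,:2]; print(least_squares(lambda v:np.hypot(*(X-v[:2]).T)-v[2],[*X.mean(0),.08]).x)
cv2.imwrite("pics/w1c.png",cv2.resize(im[190:300,175:345],None,fx=4.5,fy=4.5,interpolation=cv2.INTER_CUBIC))
E
```

```text
grip [ 0.5912 -0.0124  0.108 ] (np.float64(0.1483), np.float64(73.0))
guide rear [0.6221 0.0746 0.062 ] (np.float64(0.2406), np.float64(72.0))
rear+x [0.6417 0.0692 0.062 ] (np.float64(0.2424), np.float64(67.2))
rear-x [0.6031 0.0798 0.062 ] (np.float64(0.2404), np.float64(76.7))
front-x [ 0.5567 -0.0614  0.062 ] (np.float64(0.0932), np.float64(84.5))
front+x [ 0.5957 -0.0705  0.062 ] (np.float64(0.0965), np.float64(60.2))
crank top [ 0.5572 -0.0831  0.125 ] (np.float64(0.0717), np.float64(82.5))
hub [ 0.5442 -0.1521  0.08  ] (np.float64(0.0042), np.float64(149.4))
[ 0.54477791 -0.15223806  0.07978389]
```

View pics/w1c.png

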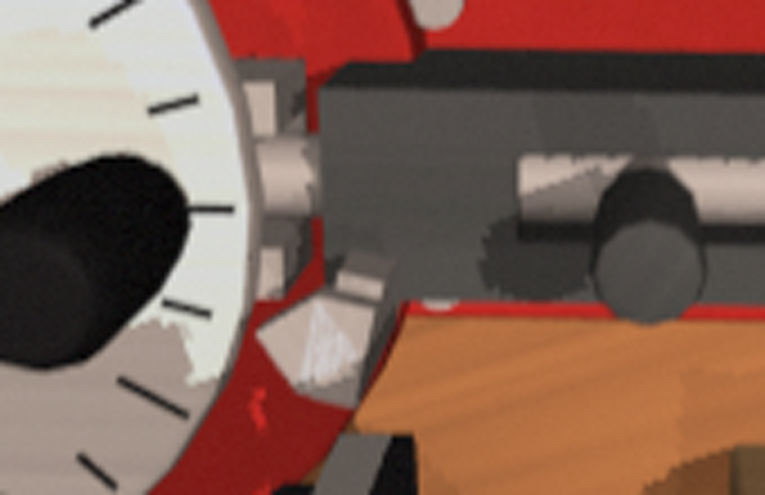

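```bash
python3 - <<'E'
from h import *
p=dict(np.load("w1.npz")); w=np.array([.5446,-.1522])
f=lambda x,y:(175+x/4.5,190+y/4.5)
def P(n,q,z):
    X=ray(p,q,z)[0];d=X[:2]-w;print(n,X.round(4),np.hypot(*d).round(4),np.degrees(np.arctan2(d[1],d[0])).round(1))
for q in((260,333),(320,293),(378,308),(352,408),(300,390),(365,357)):P(q,f(*q),.082)
P("grip",f(650,273),.108);P("crank",f(35,305),.125);P("guide r",(433,235),.062);P("tick",f(210,209),.072)
P("guide f",f(325,195),.062)
E
```

```text
(260, 333) [ 0.5895 -0.0809  0.082 ] 0.0843 57.8
(320, 293) [ 0.5861 -0.0686  0.082 ] 0.0933 63.6
(378, 308) [ 0.5916 -0.0603  0.082 ] 0.1033 62.9
(352, 408) [ 0.6072 -0.0709  0.082 ] 0.1026 52.4
(300, 390) [ 0.6013 -0.0782  0.082 ] 0.0932 52.5
(365, 357) [ 0.5992 -0.0655  0.082 ] 0.1024 57.8
grip [ 0.5925 -0.0125  0.108 ] 0.1476 71.1
crank [ 0.565  -0.0942  0.125 ] 0.0615 70.6
guide r [0.6221 0.0746 0.062 ] 0.2397 71.1
tick [ 0.5683 -0.0841  0.072 ] 0.0721 70.8
guide f [ 0.574  -0.0671  0.062 ] 0.09 71.0
```

{"fn": "arm_command", "kwargs": {
  "series": [
    {"translation":[0,1,-30],"turn":0,"hand":0.5},
    {"translation":[0,1,-60],"turn":0,"hand":0.5},
    {"translation":[0,1,-80],"turn":0,"hand":0.5},
    {"translation":[0,1,-90],"turn":0,"hand":0.5},
    {"translation":[0,1,-90],"turn":0,"hand":0.5},
    {"translation":[0,1,-90],"turn":0,"hand":0.1},
    {"translation":[0,1,-90],"turn":0,"hand":0.1},
    {"translation":[0,1,-90],"turn":0,"hand":0.1},
    {"translation":[0,1,-90],"turn":0,"hand":0.1}
  ],
  "squeeze": 30
}}

```text
t: 4.0
eef_pos: [0.5954, -0.0131, 0.0713]
tcp_rot: [0.002, 0.156, 0.988, 0.0]
force: [0.5, 1.0, 6.1]
finger_gap: 0.0158
grasp_force: 29.5
```

{"fn": "arm_command", "kwargs": {
  "series": [
    {"translation":[2,5,0],"turn":0,"hand":0.1},
    {"translation":[3,9,0],"turn":0,"hand":0.1},
    {"translation":[5,14,0],"turn":0,"hand":0.1},
    {"translation":[6,19,0],"turn":0,"hand":0.1},
    {"translation":[8,24,0],"turn":0,"hand":0.1},
    {"translation":[10,28,0],"turn":0,"hand":0.1}
  ]
}}

```text
t: 4.6
eef_pos: [0.6048, 0.0132, 0.0713]
tcp_rot: [0.001, 0.156, 0.988, -0.001]
force: [-1.7, -5.2, 6.7]
finger_gap: 0.0151
grasp_force: 29.7
```

```bash
python3 - <<'E'
from station import r
import cv2,numpy as np
p=r.camera("side");a=p["color"]; q=r.camera("wrist")["color"]
A=cv2.resize(a[150:280,270:410],(480,446),interpolation=cv2.INTER_CUBIC);B=cv2.resize(q[180:380,200:450],(310,248))
o=np.zeros((446,790,3),np.uint8);o[:,:480]=A;o[:248,480:]=B;cv2.imwrite("pics/s2.png",o)
s=r.state();print(s["t"],s["force"],s["finger_gap"])
E
```

```text
4.7 [-0.91993127 -2.44855746  5.74496139] 0.015529300512938398
```

View pics/s2.png

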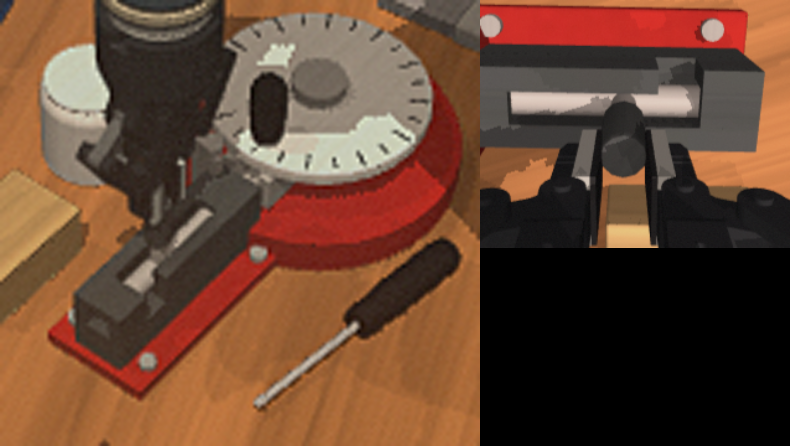

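The inset shows the handle sitting at the pads' edge, towards head -x, so I'll regrip about 10 mm further that way.

{"fn": "arm_command", "kwargs": {
  "series": [
    {"translation":[0,0,0],"turn":0,"hand":0.4},
    {"translation":[0,0,0],"turn":0,"hand":0.4},
    {"translation":[-5,2,0],"turn":0,"hand":0.4},
    {"translation":[-10,3,0],"turn":0,"hand":0.4},
    {"translation":[-10,3,0],"turn":0,"hand":0.1},
    {"translation":[-10,3,0],"turn":0,"hand":0.1},
    {"translation":[-10,3,0],"turn":0,"hand":0.1},
    {"translation":[-10,3,0],"turn":0,"hand":0.1}
  ]
}}

```text
t: 5.5
eef_pos: [0.5941, 0.018, 0.0697]
tcp_rot: [-0.0, 0.156, 0.988, -0.0]
force: [0.6, -0.1, -0.4]
finger_gap: 0.0131
grasp_force: 28.5
```

```bash
python3 - <<'E'
from station import r
import cv2,numpy as np
q=r.camera("wrist")["color"]; a=r.camera("side")["color"]
o=np.zeros((400,800,3),np.uint8);o[:,:450]=cv2.resize(q[180:380,205:430],(450,400),interpolation=cv2.INTER_CUBIC);o[:,450:]=cv2.resize(a[160:270,280:376],(350,400),interpolation=cv2.INTER_CUBIC);cv2.imwrite("pics/w3.png",o)
s=r.state();print(s["t"],s["eef_pos"],s["force"],s["finger_gap"])
E
```

```text
5.6 [0.59412774 0.01791092 0.06974194] [-0.7256056   0.12930424 -1.01909586] 0.013288788779440007
```

View pics/w3.png

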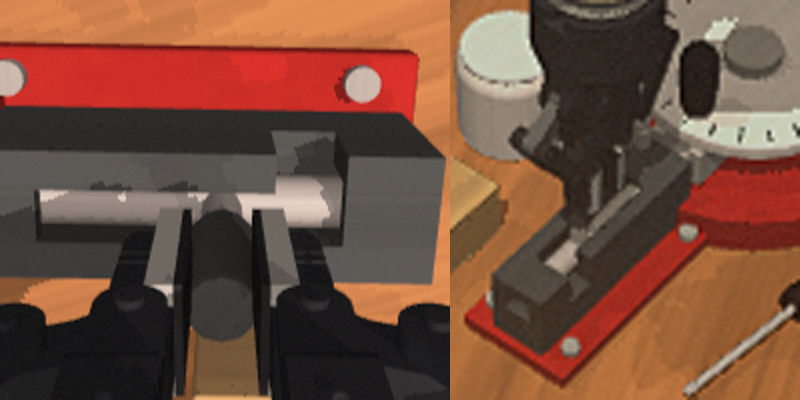

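The handle now sits between the pads, but a 13 mm gap suggests the tips are catching below the grip. I'll regrip 10 mm higher and slightly back towards +x.

{"fn": "arm_command", "kwargs": {
  "series": [
    {"translation":[0,0,0],"turn":0,"hand":0.4},
    {"translation":[0,0,0],"turn":0,"hand":0.4},
    {"translation":[3,-1,5],"turn":0,"hand":0.4},
    {"translation":[5,-2,10],"turn":0,"hand":0.4},
    {"translation":[5,-2,10],"turn":0,"hand":0.1},
    {"translation":[5,-2,10],"turn":0,"hand":0.1},
    {"translation":[5,-2,10],"turn":0,"hand":0.1},
    {"translation":[5,-2,10],"turn":0,"hand":0.1}
  ]
}}

```text
t: 6.4
eef_pos: [0.5988, 0.0161, 0.0796]
tcp_rot: [-0.0, 0.156, 0.988, 0.0]
force: [-0.1, 0.9, -0.7]
finger_gap: 0.0084
grasp_force: 0.0
```

```bash
cat >> h.py <<'E'
def wcam(r):
    from scipy.spatial.transform import Rotation as Ro
    s=r.state(); p=r.camera("wrist"); q=s["tcp_rot"]; T=np.eye(4);T[:3,:3]=Ro.from_quat([q[1],q[2],q[3],q[0]]).as_matrix();T[:3,3]=s["eef_pos"]
    W=T@np.array(p["tool_from_camera"]); p["R"]=W[:3,:3].T;p["t"]=-p["R"]@W[:3,3]; return s,p
E
python3 - <<'E'
from h import *; from station import r
s,p=wcam(r); cv2.imwrite("pics/w4.png",p["color"]); print(p["tool_from_camera"])
# w3 geometry: shift camera back by tool displacement
d=np.array([.59412774,.01791092,.06974194])-s["eef_pos"]; p3=dict(p);p3["t"]=p["t"]-p["R"]@d
X=ray(p3,(316,335),.108)[0]; print("w3 handle top",X)
w=np.array([.546,-.153]);u=np.array([.3173,.9483]);x=np.array([.9483,-.3173])
print("head",(X[:2]-w)@x,(X[:2]-w)@u)
print("TCP px in w3",proj(p3,[.59412774,.01791092,.0697]),"grasp z",proj(p3,[.594127,.01791,.089]))
a=p["color"][150:400,190:450]
b=r.camera("side")["color"]
o=np.zeros((500,790,3),np.uint8);o[:,:520]=cv2.resize(a,(520,500),interpolation=cv2.INTER_CUBIC);o[:300,520:]=cv2.resize(b[160:270,280:379],(270,300),interpolation=cv2.INTER_CUBIC);cv2.imwrite("pics/w4c.png",o)
print([(b["location"],b["confidence"]) for b in r.boxes_of("pin_grip",p)])
E
```

```text
[[-1.84083365e-03 -9.62004971e-01 -2.73025727e-01  7.05666125e-02]
 [ 9.99998250e-01 -1.86182757e-03 -1.82191799e-04 -3.62550703e-04]
 [-3.33057410e-04 -2.73025584e-01  9.62006715e-01 -1.73600106e-01]
 [ 0.00000000e+00  0.00000000e+00  0.00000000e+00  1.00000000e+00]]
w3 handle top [0.60402525 0.01447059 0.108     ]
head 0.0018869216351643028 0.177223775674049
TCP px in w3 [[316.25460802 280.01767757]] grasp z [[316.35197953 295.04480254]]
[([0.5063, 0.1921, 0.0153], 0.86), ([0.6002, 0.0114, 0.0546], 0.68)]
```

View pics/w4c.png

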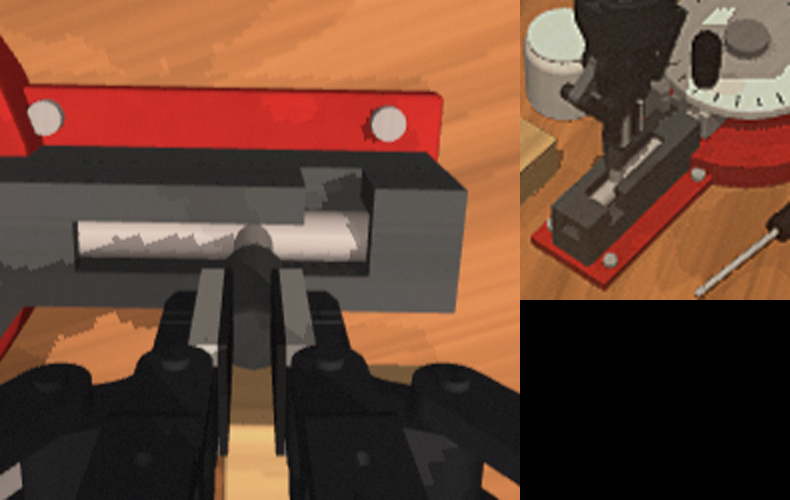

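The visible width of the handle equals the gap in each view, so the handle lies behind the pads, on the head +x side. I'll probe that way.

{"fn": "arm_command", "kwargs": {
  "series": [
    {"translation":[0,0,0],"turn":0,"hand":0.5},
    {"translation":[0,0,0],"turn":0,"hand":0.5},
    {"translation":[8,-3,-2],"turn":0,"hand":0.5},
    {"translation":[15,-5,-4],"turn":0,"hand":0.5},
    {"translation":[15,-5,-4],"turn":0,"hand":0.1},
    {"translation":[15,-5,-4],"turn":0,"hand":0.1},
    {"translation":[15,-5,-4],"turn":0,"hand":0.1},
    {"translation":[15,-5,-4],"turn":0,"hand":0.1}
  ]
}}

```text
t: 7.35
eef_pos: [0.6148, 0.011, 0.0766]
tcp_rot: [0.001, 0.156, 0.988, 0.0]
force: [0.5, 0.1, 3.8]
finger_gap: 0.0081
grasp_force: 2.2
```

```bash
python3 - <<'E'
from h import *; from station import r
p=dict(np.load("w1.npz"));print("f",240/np.tan(np.radians(p["vfov"]/2)))
s,q=wcam(r); cv2.imwrite("pics/w5.png",q["color"]); print(s["eef_pos"],s["force"],s["grasp_force"])
d=np.array([.5988,.0161,.0796])-s["eef_pos"]; p4=dict(q);p4["t"]=q["t"]-q["R"]@d
w=np.array([.546,-.153]);u=np.array([.3173,.9483]);x=np.array([.9483,-.3173])
def H(n,px,z,P=p4): X=ray(P,px,z)[0];print(n,X.round(4),"head",((X[:2]-w)@x).round(4),((X[:2]-w)@u).round(4))
c=lambda a,b:(190+a/2,150+b/2)
H("post base",c(255,225),.062); H("slot -x edge",c(150,212),.062);H("slot +x edge",c(150,266),.062)
H("guide -x",c(150,185),.062);H("guide +x",c(150,305),.062)
H("handle top +x edge",c(255,370),.108);H("slot rear",c(372,230),.062)
t=np.array([.5988,.0161,.0796])
for o in(-11,0,11):print(o,proj(p4,t+np.r_[-x*o/1000,0]),proj(p4,t+np.r_[-x*o/1000,.038]))
# column profile in the current image through handle
g=cv2.cvtColor(q["color"],6); print(g[200:420:6,316].tolist()); print([g[rr,285:350:3].tolist() for rr in (300,320,335)])
E
```

```text
f 345.2982659814856
[0.6148244  0.01098533 0.07663004] [0.47204078 0.14179468 3.75554824] 2.193669034168124
post base [0.5954 0.018  0.062 ] head -0.0074 0.1779
slot -x edge [ 0.5821 -0.0098  0.062 ] head -0.0112 0.1473
slot +x edge [ 0.598  -0.0157  0.062 ] head 0.0057 0.1467
guide -x [ 0.5744 -0.0069  0.062 ] head -0.0194 0.1475
guide +x [ 0.6099 -0.0201  0.062 ] head 0.0184 0.1463
handle top +x edge [0.6145 0.0115 0.108 ] head 0.0127 0.1778
slot rear [0.6075 0.0502 0.062 ] head -0.0061 0.2122
-11 [[316.0902243  298.73214982]] [[316.30235472 335.88494723]]
0 [[316.25661362 280.0463833 ]] [[316.5136263  313.38945298]]
11 [[316.4284908 260.7443222]] [[316.7336014  289.96723838]]
[90, 44, 39, 82, 81, 82, 122, 105, 45, 43, 46, 46, 57, 84, 70, 50, 51, 50, 144, 97, 91, 92, 89, 97, 167, 195, 181, 175, 186, 187, 184, 186, 179, 182, 149, 13, 22]
[[20, 102, 101, 101, 101, 80, 23, 33, 49, 49, 53, 49, 49, 45, 20, 31, 103, 103, 101, 102, 23, 25], [103, 102, 103, 94, 102, 22, 18, 37, 88, 88, 89, 90, 90, 88, 14, 18, 78, 85, 86, 84, 86, 23], [25, 26, 23, 26, 20, 30, 23, 71, 89, 88, 88, 87, 89, 88, 12, 30, 28, 20, 19, 20, 21, 24]]
```

```bash
python3 - <<'E'
from h import *; from station import r
a=cv2.imread("pics/w5.png")[230:370,250:385]; w4=cv2.imread("pics/w4.png")[230:370,250:385]; b=r.camera("side")["color"][185:245,300:360]; 
R=lambda i,w,h:cv2.resize(i,(w,h),interpolation=cv2.INTER_CUBIC)
a=cv2.convertScaleAbs(a,alpha=1.6,beta=25);w4=cv2.convertScaleAbs(w4,alpha=1.6,beta=25);b=cv2.convertScaleAbs(b,alpha=1.4,beta=15)
o=np.zeros((600,800,3),np.uint8);o[:300,:290]=R(w4,290,300);o[300:,:290]=R(a,290,300);o[:500,300:]=R(b,500,500);cv2.imwrite("pics/last.png",o)
E
```

```text
(no output)
```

View pics/last.png

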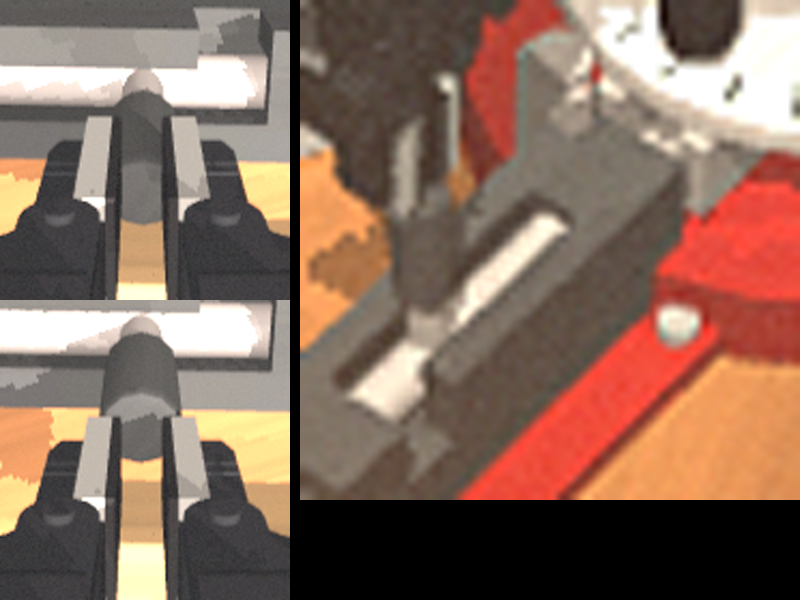

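The close view shows the finger ends only reach the handle's top disc: in the lower left they rest on it, and in the side crop they end at its top. The real fingertips are therefore about 25–30 mm above the reported TCP. I'll recentre and lower carefully while watching the force.

{"fn": "arm_command", "kwargs": {
  "series": [
    {"translation":[0,0,10],"turn":0,"hand":0.5},
    {"translation":[0,0,20],"turn":0,"hand":0.5},
    {"translation":[-7,2,20],"turn":0,"hand":0.5},
    {"translation":[-13,4,15],"turn":0,"hand":0.5},
    {"translation":[-13,4,5],"turn":0,"hand":0.5},
    {"translation":[-13,4,-2],"turn":0,"hand":0.5},
    {"translation":[-13,4,-8],"turn":0,"hand":0.5},
    {"translation":[-13,4,-8],"turn":0,"hand":0.5}
  ]
}}

```text
t: 8.25
eef_pos: [0.6002, 0.0151, 0.0661]
tcp_rot: [-0.001, 0.156, 0.988, -0.0]
force: [0.2, 0.2, 0.1]
finger_gap: 0.0427
grasp_force: 0.0
```

{"fn": "arm_command", "kwargs": {
  "series": [
    {"translation":[0,0,-2],"turn":0,"hand":0.5},
    {"translation":[0,0,-4],"turn":0,"hand":0.5},
    {"translation":[0,0,-4],"turn":0,"hand":0.5}
  ]
}}

```text
t: 8.55
eef_pos: [0.6011, 0.015, 0.0637]
tcp_rot: [-0.0, 0.156, 0.988, 0.0]
force: [-0.0, -0.2, 0.9]
finger_gap: 0.0428
grasp_force: 0.0
```

{"fn": "arm_command", "kwargs": {
  "series": [
    {"translation":[0,0,-2],"turn":0,"hand":0.5},
    {"translation":[0,0,-3],"turn":0,"hand":0.5},
    {"translation":[0,0,-4],"turn":0,"hand":0.5},
    {"translation":[0,0,-5],"turn":0,"hand":0.5}
  ]
}}

```text
t: 8.95
eef_pos: [0.6012, 0.015, 0.0588]
tcp_rot: [0.0, 0.156, 0.988, -0.0]
force: [-0.8, 0.2, 0.5]
finger_gap: 0.0429
grasp_force: 0.0
```

```bash
python3 - <<'E'
from station import r
s=r.state();print(s["eef_pos"],s["force"])
E
```

```text
[0.60115651 0.01499361 0.05881793] [-0.7727117   0.16220907  0.52800481]
```

{"fn": "arm_command", "kwargs": {
  "series": [
    {"translation":[0,0,-3],"turn":0,"hand":0.4},
    {"translation":[0,0,-5],"turn":0,"hand":0.3},
    {"translation":[0,0,-5],"turn":0,"hand":0.12},
    {"translation":[0,0,-5],"turn":0,"hand":0.12},
    {"translation":[0,0,-5],"turn":0,"hand":0.12},
    {"translation":[0,0,-5],"turn":0,"hand":0.12}
  ]
}}

```text
t: 9.55
eef_pos: [0.6007, 0.0151, 0.0535]
tcp_rot: [-0.0, 0.156, 0.988, 0.0]
force: [-1.3, -0.2, -3.0]
finger_gap: 0.017
grasp_force: 29.5
```

{"fn": "arm_command", "kwargs": {
  "series": [
    {"translation":[2,5,0],"turn":0,"hand":0.12},
    {"translation":[3,10,0],"turn":0,"hand":0.12},
    {"translation":[5,15,0],"turn":0,"hand":0.12},
    {"translation":[7,20,0],"turn":0,"hand":0.12},
    {"translation":[8,24,0],"turn":0,"hand":0.12},
    {"translation":[9,26,0],"turn":0,"hand":0.12},
    {"translation":[9,26,0],"turn":0,"hand":0.12}
  ]
}}

```text
t: 10.25
eef_pos: [0.6101, 0.0416, 0.0538]
tcp_rot: [-0.0, 0.156, 0.988, 0.0]
force: [-0.5, 0.1, -3.5]
finger_gap: 0.0167
grasp_force: 29.5
```

{"fn": "arm_command", "kwargs": {
  "series": [
    {"translation":[0,1,0],"turn":0,"hand":0.12},
    {"translation":[1,2,0],"turn":0,"hand":0.12},
    {"translation":[1,3,0],"turn":0,"hand":0.12},
    {"translation":[1,4,0],"turn":0,"hand":0.12}
  ]
}}

```text
t: 10.65
eef_pos: [0.6107, 0.0435, 0.0538]
tcp_rot: [-0.0, 0.156, 0.988, -0.001]
force: [-2.1, -6.9, -0.3]
finger_gap: 0.0173
grasp_force: 29.7
```

```bash
python3 - <<'E'
from h import *; from station import r
s,p=wcam(r); cv2.imwrite("pics/w6.png",p["color"]); print(s["eef_pos"],s["force"])
t=s["eef_pos"]; print(proj(p,[t,t+[0,0,.03]]))
g=cv2.cvtColor(p["color"],6)
for row in range(232,350,8): print(row,g[row,270:375:5].tolist())
E
```

```text
[0.61067802 0.04354279 0.05378892] [-2.09516403 -6.86638989 -0.29921006]
[[316.2504103  280.04984882]
 [316.24299096 304.96548979]]
232 [44, 43, 43, 43, 43, 45, 47, 45, 45, 44, 44, 45, 43, 42, 43, 43, 43, 42, 43, 41, 91]
240 [44, 43, 43, 41, 45, 72, 69, 68, 66, 66, 63, 59, 40, 44, 44, 43, 40, 44, 45, 44, 43]
248 [42, 43, 43, 41, 40, 82, 82, 74, 53, 53, 54, 53, 42, 41, 41, 44, 43, 42, 41, 41, 42]
256 [83, 85, 85, 83, 39, 82, 83, 82, 53, 53, 53, 49, 85, 83, 84, 87, 91, 91, 91, 92, 92]
264 [83, 82, 84, 85, 71, 75, 70, 52, 52, 53, 51, 53, 83, 84, 84, 92, 92, 89, 90, 92, 91]
272 [82, 82, 83, 82, 172, 172, 172, 148, 171, 147, 115, 113, 84, 83, 90, 88, 91, 91, 91, 88, 89]
280 [146, 211, 212, 188, 145, 132, 134, 125, 84, 86, 112, 129, 80, 87, 87, 87, 88, 87, 87, 87, 88]
288 [126, 122, 110, 106, 105, 23, 114, 80, 54, 36, 54, 63, 87, 14, 105, 104, 105, 89, 88, 89, 88]
296 [22, 21, 104, 104, 94, 21, 34, 34, 37, 36, 36, 33, 32, 14, 28, 104, 104, 28, 26, 81, 87]
304 [24, 29, 105, 104, 19, 18, 37, 37, 40, 35, 38, 34, 30, 16, 17, 104, 105, 72, 27, 27, 59]
312 [23, 104, 105, 105, 20, 13, 38, 40, 39, 36, 37, 31, 29, 17, 19, 104, 105, 105, 27, 27, 25]
320 [20, 105, 97, 105, 23, 13, 35, 40, 38, 37, 38, 35, 30, 14, 20, 96, 87, 87, 24, 21, 20]
328 [28, 28, 24, 200, 50, 12, 37, 38, 41, 42, 39, 37, 31, 23, 19, 107, 22, 25, 23, 24, 23]
336 [28, 29, 26, 21, 31, 29, 48, 61, 60, 60, 60, 57, 45, 30, 27, 20, 28, 22, 23, 23, 26]
344 [24, 22, 25, 16, 38, 39, 60, 59, 59, 58, 59, 58, 56, 40, 27, 17, 21, 23, 19, 22, 21]
```

The pin is at the end stop. Now I'll swing the handle over to head -x along an arc, with a light grip so it can pivot.

{"fn": "arm_command", "kwargs": {
  "series": [
    {"translation":[0,-1,0],"turn":0,"hand":0.12},
    {"translation":[-4,0,0],"turn":0,"hand":0.12},
    {"translation":[-8,2,-1],"turn":0,"hand":0.12},
    {"translation":[-12,3,-2],"turn":0,"hand":0.12},
    {"translation":[-16,4,-3],"turn":0,"hand":0.12},
    {"translation":[-20,5,-5],"turn":0,"hand":0.12},
    {"translation":[-23,7,-6],"turn":0,"hand":0.12},
    {"translation":[-26,8,-9],"turn":0,"hand":0.12},
    {"translation":[-29,9,-11],"turn":0,"hand":0.12}
  ],
  "squeeze": 20
}}

```text
t: 11.6
eef_pos: [0.5832, 0.0529, 0.0454]
tcp_rot: [0.002, 0.156, 0.988, -0.001]
force: [-2.9, -4.9, 8.0]
finger_gap: 0.0163
grasp_force: 19.4
```

{"fn": "arm_command", "kwargs": {
  "series": [
    {"translation":[-3,1,-3],"turn":0,"hand":0.12},
    {"translation":[-6,2,-6],"turn":0,"hand":0.12},
    {"translation":[-8,2,-10],"turn":0,"hand":0.12},
    {"translation":[-10,3,-13],"turn":0,"hand":0.12},
    {"translation":[-12,3,-17],"turn":0,"hand":0.12},
    {"translation":[-14,4,-21],"turn":0,"hand":0.12}
  ]
}}

```text
t: 12.2
eef_pos: [0.5663, 0.059, 0.0241]
tcp_rot: [-0.001, 0.156, 0.988, 0.0]
force: [-8.3, -1.8, 18.0]
finger_gap: 0.0167
grasp_force: 29.9
```

{"fn": "arm_command", "kwargs": {
  "series": [
    {"translation":[-1,0,-4],"turn":0,"hand":0.12},
    {"translation":[-2,1,-8],"turn":0,"hand":0.12},
    {"translation":[-3,1,-12],"turn":0,"hand":0.12},
    {"translation":[-3,1,-16],"turn":0,"hand":0.12},
    {"translation":[-3,1,-16],"turn":0,"hand":0.12}
  ]
}}

```text
t: 12.7
eef_pos: [0.5617, 0.0605, 0.0062]
tcp_rot: [-0.003, 0.156, 0.988, 0.0]
force: [-5.7, 0.9, 3.7]
finger_gap: 0.0165
grasp_force: 42.9
```

```bash
python3 - <<'E'
from h import *; from station import r
s,p=wcam(r); cv2.imwrite("pics/w7.png",p["color"]); print(s["eef_pos"],s["force"],s["finger_gap"])
for l in("lock_pin","pin_grip"): print(l,[(np.round(b["location"],4).tolist(),round(b["confidence"],2)) for b in r.boxes_of(l,p)])
q=r.camera("side"); print([(np.round(b["location"],4).tolist(),round(b["confidence"],2)) for b in r.boxes_of("pin_grip",q)])
E
```

```text
[0.56174848 0.06049885 0.00618259] [-5.68078432  0.88005621  3.70205435] 0.0164597892452484
lock_pin [([0.4902, 0.1957, 0.011], 0.95), ([0.5646, 0.0579, 0.0717], 0.58)]
pin_grip [([0.4875, 0.1936, 0.0133], 0.64), ([0.5644, 0.0578, 0.0722], 0.57), ([0.5488, -0.0518, 0.0288], 0.39)]
[([0.4525, 0.1943, 0.0169], 0.97), ([0.6286, 0.4157, 0.0165], 0.56), ([0.5272, -0.1349, 0.0703], 0.47)]
```

{"fn": "arm_command", "kwargs": {
  "series": [
    {"translation":[0,0,0],"turn":0,"hand":0.4},
    {"translation":[0,0,0],"turn":0,"hand":0.4},
    {"translation":[0,0,0],"turn":0,"hand":0.4},
    {"translation":[0,0,20],"turn":0,"hand":0.4},
    {"translation":[0,0,50],"turn":0,"hand":0.4},
    {"translation":[0,0,90],"turn":0,"hand":0.4},
    {"translation":[0,0,130],"turn":0,"hand":0.4},
    {"translation":[0,0,140],"turn":0,"hand":0.4},
    {"translation":[0,0,140],"turn":0,"hand":0.4}
  ]
}}

```text
t: 13.85
eef_pos: [0.5669, 0.059, 0.1479]
tcp_rot: [0.003, 0.156, 0.988, 0.0]
force: [0.2, -0.3, 0.3]
finger_gap: 0.0342
grasp_force: 0.0
```

```bash
python3 - <<'E'
from h import *; from station import r
s,p=wcam(r); cv2.imwrite("pics/w8.png",p["color"]); print(s["t"],s["eef_pos"],s["force"])
for l in("lock_pin","pin_grip"): print(l,[(np.round(b["location"],4).tolist(),round(b["confidence"],2)) for b in r.boxes_of(l,p)])
w=np.array([.546,-.153]);u=np.array([.3173,.9483]);x=np.array([.9483,-.3173])
g=p["color"].max(2)
# rectified map at z=.055 in head frame: rows x from -75..25, cols y 175..225
ys=np.arange(180,232,3)
print("y",ys.tolist())
for hx in range(-72,28,6):
    X=[np.r_[w+x*hx/1000+u*hy/1000,.055] for hy in ys]
    q=proj(p,np.array(X)).round().astype(int)
    print(hx,[int(g[b,a]) if 0<=b<480 and 0<=a<640 else -1 for a,b in q], q[0].tolist())
E
```

```text
13.85 [0.56690633 0.05898386 0.14794182] [ 0.23056075 -0.34343204  0.27286029]
lock_pin [([0.5932, 0.0466, 0.0488], 0.92), ([0.4611, 0.1886, 0.0115], 0.63)]
pin_grip [([0.4614, 0.1864, 0.0131], 0.97), ([0.5917, 0.0425, 0.0514], 0.67)]
y [180, 183, 186, 189, 192, 195, 198, 201, 204, 207, 210, 213, 216, 219, 222, 225, 228, 231]
-72 [202, 206, 209, 212, 194, 189, 185, 183, 187, 215, 218, 219, 218, 218, 215, 213, 213, 216] [280, 205]
-66 [201, 199, 197, 199, 186, 198, 205, 198, 186, 194, 201, 204, 217, 216, 216, 216, 217, 217] [281, 212]
-60 [202, 141, 149, 140, 131, 131, 48, 56, 80, 90, 89, 74, 217, 212, 209, 204, 200, 200] [281, 220]
-54 [187, 126, 125, 122, 124, 126, 38, 61, 82, 90, 89, 72, 189, 188, 184, 169, 173, 179] [281, 227]
-48 [188, 190, 149, 139, 138, 124, 34, 62, 81, 91, 87, 75, 184, 178, 171, 202, 202, 203] [281, 234]
-42 [189, 191, 123, 127, 124, 124, 39, 64, 86, 90, 87, 72, 124, 188, 191, 192, 189, 204] [281, 242]
-36 [189, 191, 123, 122, 125, 125, 43, 68, 86, 90, 87, 70, 185, 176, 191, 189, 187, 191] [281, 249]
-30 [42, 42, 42, 37, 38, 34, 39, 64, 86, 89, 83, 65, 41, 44,
[... 165 characters left out ...]
5, 100, 46, 41, 46, 43, 45, 44, 43] [282, 270]
-12 [86, 87, 86, 85, 70, 122, 120, 118, 195, 135, 100, 87, 88, 87, 85, 88, 87, 87] [282, 277]
-6 [117, 106, 105, 105, 204, 204, 202, 202, 201, 144, 132, 86, 86, 85, 86, 88, 85, 86] [282, 283]
0 [188, 193, 191, 193, 194, 194, 195, 197, 197, 197, 130, 85, 85, 84, 85, 88, 85, 87] [282, 290]
6 [40, 40, 34, 37, 34, 41, 41, 38, 39, 36, 35, 84, 85, 83, 84, 84, 82, 84] [282, 297]
12 [82, 82, 80, 80, 80, 80, 80, 79, 77, 79, 79, 86, 88, 86, 86, 86, 85, 86] [283, 303]
18 [86, 87, 87, 85, 87, 88, 86, 87, 86, 88, 86, 86, 89, 89, 88, 89, 89, 89] [283, 309]
24 [201, 205, 204, 210, 206, 210, 202, 195, 199, 199, 195, 194, 201, 199, 196, 189, 196, 196] [283, 316]
```

The wrist map shows the dark grip lying at head x -28 to -62 and y 197 to 214, so the pin is parked. Next I go to the crank, turning the tool so the fingers close across the pointer's line.

{"fn": "arm_command", "kwargs": {
  "series": [
    {"translation":[0,-20,0],"turn":8,"hand":0.6},
    {"translation":[0,-40,0],"turn":16,"hand":0.6},
    {"translation":[0,-60,0],"turn":24,"hand":0.6},
    {"translation":[-1,-80,0],"turn":32,"hand":0.6},
    {"translation":[-1,-100,0],"turn":40,"hand":0.6},
    {"translation":[-1,-120,0],"turn":48,"hand":0.6},
    {"translation":[-1,-140,0],"turn":56,"hand":0.6},
    {"translation":[-1,-154,0],"turn":64,"hand":0.6},
    {"translation":[-1,-154,0],"turn":72,"hand":0.6},
    {"translation":[-1,-154,0],"turn":76,"hand":0.6}
  ]
}}

```text
t: 15.0
eef_pos: [0.5672, -0.0817, 0.1426]
tcp_rot: [-0.012, -0.472, 0.882, -0.01]
force: [-0.2, -0.6, -0.3]
finger_gap: 0.0512
grasp_force: 0.0
```

```bash
python3 - <<'E'
from h import *; from station import r
s,p=wcam(r); cv2.imwrite("pics/w9.png",p["color"]); print(s["t"],s["eef_pos"],s["q"],s["finger_gap"])
for l in("crank","pointer","handwheel"): print(l,[(np.round(b["location"],4).tolist(),round(b["confidence"],2)) for b in r.boxes_of(l,p)])
t=s["eef_pos"];print("tcp px",proj(p,[t]))
c=proj(p,[[.565,-.0955,.125]])[0]; print("exp crank top px",c)
m=(p["color"].max(2)<60); x0,y0=c.round().astype(int)
for row in range(y0-50,y0+50,8): print(row,p["color"].max(2)[row,x0-60:x0+60:6].tolist())
E
```

```text
15.0 [ 0.56722357 -0.08172182  0.14255181] [-0.31967747  0.53432812  1.61477189 -0.03750343  0.99560912 -2.8528232 ] 0.05116736364195708
crank [([0.5405, -0.157, 0.067], 0.98)]
pointer [([0.5959, -0.0728, 0.0856], 0.91), ([0.5417, -0.1589, 0.0743], 0.25)]
handwheel [([0.5409, -0.1589, 0.0726], 0.61)]
tcp px [[313.36512813 278.8109231 ]]
exp crank top px [303.65093109 247.62184215]
198 [202, 201, 201, 201, 157, 159, 165, 161, 164, 160, 162, 202, 200, 202, 200, 202, 201, 206, 209, 204]
206 [202, 201, 202, 201, 160, 160, 161, 161, 160, 162, 143, 147, 203, 202, 201, 201, 203, 206, 210, 204]
214 [202, 200, 202, 201, 202, 158, 160, 163, 166, 155, 118, 121, 200, 201, 201, 202, 202, 202, 105, 206]
222 [201, 203, 201, 200, 201, 201, 155, 160, 116, 9, 11, 12, 10, 200, 202, 199, 204, 205, 205, 109]
230 [202, 201, 201, 192, 202, 201, 202, 154, 10, 19, 20, 11, 9, 10, 202, 148, 209, 208, 205, 181]
238 [202, 201, 202, 106, 201, 202, 201, 64, 19, 29, 31, 29, 16, 11, 202, 202, 207, 181, 167, 181]
246 [197, 202, 203, 168, 201, 201, 201, 15, 24, 26, 30, 35, 38, 8, 193, 162, 162, 166, 166, 181]
254 [180, 180, 177, 183, 182, 177, 182, 180, 23, 28, 33, 36, 33, 28, 47, 27, 26, 168, 168, 172]
262 [148, 169, 175, 179, 181, 153, 98, 70, 66, 24, 25, 23, 49, 65, 80, 79, 80, 171, 173, 175]
270 [160, 157, 166, 171, 166, 170, 70, 140, 166, 50, 58, 69, 75, 75, 78, 78, 79, 137, 173, 173]
278 [167, 164, 160, 167, 172, 152, 168, 186, 185, 184, 136, 75, 74, 74, 73, 77, 80, 80, 170, 171]
286 [161, 169, 166, 161, 168, 173, 178, 181, 184, 179, 158, 77, 75, 74, 76, 78, 77, 79, 173, 171]
294 [76, 13, 28, 169, 163, 170, 171, 167, 181, 121, 76, 78, 76, 73, 74, 77, 78, 78, 121, 170]
```

Joint 6 is at its range end, so I'll use the equivalent grasp half a turn back.

{"fn": "arm_command", "kwargs": {
  "series": [
    {"translation":[0,0,0],"turn":-8,"hand":0.6},
    {"translation":[0,0,10],"turn":-16,"hand":0.6},
    {"translation":[0,0,20],"turn":-24,"hand":0.6},
    {"translation":[0,0,20],"turn":-32,"hand":0.6},
    {"translation":[0,0,20],"turn":-40,"hand":0.6},
    {"translation":[0,0,20],"turn":-48,"hand":0.6},
    {"translation":[0,0,20],"turn":-56,"hand":0.6},
    {"translation":[0,0,20],"turn":-64,"hand":0.6},
    {"translation":[0,0,20],"turn":-72,"hand":0.6},
    {"translation":[0,0,20],"turn":-80,"hand":0.6}
  ]
}}

```text
t: 16.2
eef_pos: [0.568, -0.0805, 0.1642]
tcp_rot: [-0.016, 0.207, 0.978, -0.001]
force: [0.3, -0.3, -0.5]
finger_gap: 0.0514
grasp_force: 0.0
```

{"fn": "arm_command", "kwargs": {
  "series": [
    {"translation":[0,0,0],"turn":-8,"hand":0.6},
    {"translation":[0,0,0],"turn":-16,"hand":0.6},
    {"translation":[0,0,0],"turn":-24,"hand":0.6},
    {"translation":[0,0,0],"turn":-32,"hand":0.6},
    {"translation":[0,0,0],"turn":-40,"hand":0.6},
    {"translation":[0,0,0],"turn":-48,"hand":0.6},
    {"translation":[0,0,0],"turn":-56,"hand":0.6},
    {"translation":[0,0,0],"turn":-64,"hand":0.6},
    {"translation":[0,0,0],"turn":-72,"hand":0.6},
    {"translation":[0,0,0],"turn":-80,"hand":0.6}
  ]
}}

```text
t: 17.2
eef_pos: [0.568, -0.0805, 0.1643]
tcp_rot: [-0.013, 0.787, 0.616, 0.008]
force: [-0.1, -0.3, -1.2]
finger_gap: 0.0513
grasp_force: 0.0
```

{"fn": "arm_command", "kwargs": {
  "series": [
    {"translation":[0,0,0],"turn":-8,"hand":0.6},
    {"translation":[0,0,0],"turn":-16,"hand":0.6},
    {"translation":[0,0,0],"turn":-20,"hand":0.6},
    {"translation":[0,0,0],"turn":-20,"hand":0.6}
  ]
}}

```text
t: 17.6
eef_pos: [0.5679, -0.0805, 0.1643]
tcp_rot: [-0.011, 0.881, 0.473, 0.01]
force: [0.2, 0.2, 1.1]
finger_gap: 0.0509
grasp_force: 0.0
```

```bash
python3 - <<'E'
from h import *; from station import r
s,p=wcam(r); cv2.imwrite("pics/w10.png",p["color"]); print(s["t"],s["eef_pos"],s["tcp_rot"],s["q"])
t=s["eef_pos"];print("tcp px",proj(p,[t]))
c=proj(p,[[.565,-.0955,.125],[.565,-.0955,.078]]); print("exp crank px",c)
m=p["color"].max(2)<50
n,l,st,ce=cv2.connectedComponentsWithStats(m.astype(np.uint8))
for i in range(1,n):
    if st[i][4]>150: print(st[i].tolist(),ce[i].round())
E
```

```text
17.6 [ 0.56790689 -0.08045712  0.16430441] [-0.01143139  0.88095552  0.47294971  0.0102597 ] [-0.35331699  0.50138395  1.60303956  0.03537178  1.04095561  0.21414557]
tcp px [[317.96311772 276.52538996]]
exp crank px [[327.10140981 276.4824297 ]
 [325.76329    256.18919778]]
[508, 0, 64, 132, 385] [539.  64.]
[513, 0, 127, 150, 10465] [582.  67.]
[605, 0, 21, 25, 233] [615.  11.]
[207, 72, 46, 33, 263] [231.  95.]
[585, 152, 55, 120, 3057] [621. 193.]
[0, 215, 640, 265, 67722] [312. 410.]
[308, 242, 37, 50, 1351] [326. 269.]
```

{"fn": "arm_command", "kwargs": {
  "series": [
    {"translation":[-3,-15,0],"turn":0,"hand":0.6},
    {"translation":[-3,-15,-35],"turn":0,"hand":0.6},
    {"translation":[-3,-15,-65],"turn":0,"hand":0.6},
    {"translation":[-3,-15,-85],"turn":0,"hand":0.6},
    {"translation":[-3,-15,-99],"turn":0,"hand":0.6},
    {"translation":[-3,-15,-99],"turn":0,"hand":0.6}
  ]
}}

```text
t: 18.25
eef_pos: [0.564, -0.0954, 0.064]
tcp_rot: [-0.012, 0.881, 0.473, 0.009]
force: [0.9, -0.2, 1.0]
finger_gap: 0.051
grasp_force: 0.0
```

{"fn": "arm_command", "kwargs": {
  "series": [
    {"translation":[0,0,0],"turn":0,"hand":0.4},
    {"translation":[0,0,0],"turn":0,"hand":0.25},
    {"translation":[0,0,0],"turn":0,"hand":0.2},
    {"translation":[0,0,0],"turn":0,"hand":0.2},
    {"translation":[0,0,0],"turn":0,"hand":0.2}
  ],
  "squeeze": 25
}}

```text
t: 18.75
eef_pos: [0.5664, -0.0956, 0.0671]
tcp_rot: [-0.01, 0.881, 0.473, 0.011]
force: [-0.6, -0.3, 5.0]
finger_gap: 0.0251
grasp_force: 26.0
```

{"fn": "arm_command", "kwargs": {
  "series": [
    {"translation":[3,-1,0],"turn":0,"hand":0.2},
    {"translation":[6,-3,0],"turn":0,"hand":0.2},
    {"translation":[9,-4,0],"turn":0,"hand":0.2},
    {"translation":[12,-6,0],"turn":0,"hand":0.2},
    {"translation":[13,-6,0],"turn":0,"hand":0.2},
    {"translation":[13,-6,0],"turn":0,"hand":0.2},
    {"translation":[13,-6,0],"turn":0,"hand":0.2}
  ]
}}

```text
t: 19.45
eef_pos: [0.5783, -0.1013, 0.0671]
tcp_rot: [-0.011, 0.881, 0.474, 0.011]
force: [-3.4, -1.6, 7.5]
finger_gap: 0.0248
grasp_force: 26.3
```

{"fn": "arm_command", "kwargs": {
  "series": [
    {"translation":[0,0,0],"turn":0,"hand":0.4},
    {"translation":[0,0,0],"turn":0,"hand":0.6},
    {"translation":[0,0,0],"turn":0,"hand":0.6},
    {"translation":[0,0,20],"turn":0,"hand":0.6},
    {"translation":[0,0,60],"turn":0,"hand":0.6},
    {"translation":[0,0,100],"turn":0,"hand":0.6},
    {"translation":[0,0,110],"turn":0,"hand":0.6},
    {"translation":[0,0,110],"turn":0,"hand":0.6}
  ]
}}

```text
t: 20.25
eef_pos: [0.5797, -0.1015, 0.1777]
tcp_rot: [-0.009, 0.881, 0.473, 0.012]
force: [0.1, -0.2, -0.2]
finger_gap: 0.0513
grasp_force: 0.0
```

```bash
cat > meas.py <<'E'
from h import *; from station import r
s,p=wcam(r); cv2.imwrite("pics/w11.png",p["color"]); print(s["t"],s["eef_pos"])
w=np.array([.545,-.1525])
for a in(58,65,71):
  d=np.array([np.cos(np.radians(a)),np.sin(np.radians(a))]); print(a,proj(p,[np.r_[w+.06*d,.125],np.r_[w+.06*d,.078]]).round().tolist())
print("ptr tip/back",proj(p,[np.r_[w+rr*np.array([.5315,.847]),.082] for rr in(.084,.103)]).round(1).tolist())
n,l,st,ce=cv2.connectedComponentsWithStats((p["color"].max(2)<50).astype(np.uint8))
for i in range(1,n):
    if st[i][4]>400: print(st[i].tolist(),ce[i].round())
E
python3 meas.py
```

```text
20.25 [ 0.57969803 -0.10146188  0.17769342]
58 [[314.0, 253.0], [315.0, 237.0]]
65 [[304.0, 254.0], [306.0, 238.0]]
71 [[295.0, 255.0], [298.0, 239.0]]
ptr tip/back [[314.2, 208.8], [313.5, 184.5]]
[483, 0, 157, 138, 8326] [547.  63.]
[551, 138, 89, 154, 6586] [606. 202.]
[162, 202, 43, 93, 2316] [183. 248.]
[297, 225, 35, 43, 1139] [314. 247.]
[0, 288, 640, 192, 65343] [316. 415.]
```

```bash
python3 - <<'E'
import cv2
im=cv2.imread("pics/w11.png").astype(int)
for row in range(176,228,3): print(row,''.join('R' if im[row,c,2]>im[row,c,0]+60 else '#' if im[row,c].max()>130 else '+' if im[row,c].max()>60 else '.' for c in range(270,360)))
E
```

```text
176 +++++++++++++++++++++++++++++++++++++..RRRRR+++++++#####RRRRRRRRRRRRRRRRRRRRRRRRRRRRRRRRRR
179 ++++++++++++++++++++++++++++++++++++++..++RRR+++++++++RRRRRRRRRRRRRRRRRRRRRRRRRRRRRRRRRRRR
182 +++++++++++++++++++++++++++++++++++++++..++++++++++++++++RRRRRRRRRRRRRRRRRRRRRRRRRRRRRRRRR
185 ++++++++++++++++++++++++++++++++++++++++++++++++++++++++###RRRRRRRRRRRRRRRRRRRRRRRRRRRRRRR
188 +++++++++++++++++++++++++++++##############################RRRRRRRRRRRRRRRRRRRRRRRRRRRRRRR
191 +++++++++++++++++++++++++++++###########################+##RRRRRRRRRRRRRRRRRRRRRRRRRRRRRRR
194 +++++++++++++++++++++++++++++###########################++#RRRRRRRRRRRRRRRRRRRRRRRRRRRRRRR
197 +++++++++++++++++++++++++++++++++#######################RRRRRRRRRRRRRRRRRRRRRRRRRRRRRRRRRR
200 ++++++++++++++++++++++++++++++++R#####################RRRRRRRRRRRRRRRRRRRRRRRRRRRRRRRRRRRR
203 ++++++++++++++++++++RRRRRRRRRRRRRRRR###############RRRRRRRRRRRRRRRRRRRRRRRRRRRRRRRRRRRRRRR
206 +++++++++RRRRRRRRRRRRR+......+++++++++++#########++++++++++.+++++++RRRRRRRRRRRRRRRRRRRRRRR
209 RRRRRRRRRRRRRRRRRRRRR###########+++++++###########+++++++++#########RRRRRRRRRRRRRRRRRRRRRR
212 RRRRRRRRRRRRRRRRRRRRR###########++++++#####++++++++++++++###########RRRRRRRRRRRRRRRRRRRRRR
215 RRRRRRRRRRRRRRRRRRRR+##+++#########################################+++++RRRRRRRRRRRRRRRRRR
218 RRRRRRRRRRRRRR##############################.###############################++++RRRRRRRRRR
221 RRRRRR######################################.########################################++RRR
224 R####################.+#####################.#####################+.######################
227 ######################.+##############++...........+##############.#######################
```

The pointer's tip is at column 314 and the crank and its wheel tick are at column 314 too, so they are in line to within about 1 mm. The arm is clear, so I'll hand in.

```bash
python3 -c "
from station import r
print(r.finish_job())"
```

```text
the job is handed in; nothing more can be done
None
```

I drew the lock pin back and parked it in the side notch, turned the crank to within about 1 mm of the pointer's line by the wrist camera, and handed the job in with the arm clear at about 20 s. Joint 6 briefly read -2.853 against its -2.85 limit, the bystanders were not re-measured, and no verdict came back.

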